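# Put the food processor's attachments back on their caddy

### The arm

A 6-joint arm with a two-finger parallel gripper is mounted at the origin on a cart in front of the work surface, level with it; the furniture and walls round the work are solid. World frame = base frame: x ahead of the robot, y to its left, z up, the work surface at z = 0. Lengths are in m, angles in degrees, forces in N, time in s.
With the tool pointing down it reaches from about 0.325 to 0.85 m from the base axis. Payload 4.4 kg.
Tool frame: the origin (TCP) lies at the very end of the fingers, on their centre line; the grasp point (between the pads) lies 19 mm behind it; z points along the fingers, y is the line along which they close (so a half turn about z gives the same grasp; the last joint's range is limited). The gripper opens to 94 mm and grips with 3 to 60 N. Pads are 16 mm wide; open, the fingers measure 119 mm over their backs; the gripper's body (75 mm by 177 mm) begins 78 mm behind the grasp point.
Start: joints at [-74.972, 11.837, 88.321, -0, 79.842, -8.623], TCP at [0.231, -0.527, 0.205] pointing down, gripper open.
Joint ranges: [-156.59, 156.59], [-49.26, 127.26], [12.9, 141.05], [-63.56, 243.56], [4.71, 150.69], [-161.64, 161.64]. Speed limits (degrees/s): [159.86, 159.86, 180, 180, 180, 180].

### API

Orientations are given as a 3x3 rotation matrix whose columns are the frame's x, y, z axes.
In Python, from bench import sensors, viewer, ticket, spot_in gives the robot as it stands. The module is installed in compiled form; this text tells all that it offers.
- The arm moves only by the tool send_rows, never from a script. Its argument "increments" is a list of rows, each a list of 2 entries, a list of its own where there are three numbers: the shift along the tool's x, y, z in m, then the turn, a rotation vector about the tool's x, y, z in degrees. In form: [[[tx, ty, tz], [rx, ry, rz]], ...]. A call has 1 to 10 rows; each row shifts and turns the commanded pose from where the row before left it, along the tool's axes as they then stand; what a row does not reach is not made up. A row lasts 1/8 s, in which the tool goes at most 62.5 mm and 10.7 degrees, less where a joint would pass 70% of its speed; a pose out of reach is approached as far as the arm can. A call is refused whole if a number of a shift passes 0.0625 or a number of a turn 10.7, either way. A call with a gripper value outside its range is refused whole. "gripper" is the closure, from 0 (fully open) to 1 (shut), set as the call begins (left out, the last holds). The fingers move at their own pace and stop on an object; "force" is the grip in N (left out, the last holds). Time passes only in rows, so rows that do not move let the fingers close. It gives the time, the measured TCP pose, the force, the opening and the grip force at its end, in the units of the state.
- sensors.get_state(): the state, without advancing time (a new reading comes with each control period).
- viewer.camera(name): name is "scene" or "top"; returns (picture, depth): 420x560x3 uint8, red, green, blue; 420x560 float32, m along the optical axis (not along the pixel's ray), 0 where there is no reading.
- viewer.camera_info(name): a dict with "intrinsics" (3x3 intrinsics, pixels), "R" (3x3) and "t" (3): a world point X has camera coordinates R X + t. Camera axes: x right, y down, z forward; pixel columns grow to the right and rows downward; lengths in m; the calibration is good to about 2 mm. A picture is of the moment at which its call begins. camera_info takes no time and is no camera call.
- ticket.job_done(): hands the job in; it is judged then, once.
Trained networks look in the newest picture that a camera, given by its name, has taken for a name from the list of things; names that differ only in an ending like _2 or _b are one class to them, and where a whole thing is asked for, a point or a joint stands for the part that bears it (a point fixed in the world has none). Each returns a list of dicts, best first, with "confidence" (0 to 1); they miss things now and then, are a little off and sometimes report something else, mostly with a low value. They report only what shows in the picture. A call takes as long as a camera call.
- spot_in(camera, name): "bbox" ([left, top, right, bottom] in pixels, round what is visible of it).
The state is a dict: "clock": time; "joint_positions": joint angles; "qd": joint speeds; "joint_efforts": joint torques, N m; "ee_pos": TCP position; "orientation": TCP orientation; "wrist_force": force on the tool from outside, world axes, zero at the start; "ft_torque": the same for the moment, N m; "finger_gap": finger opening in m; "gripper_force": force on a finger pad.
Only numpy, scipy, OpenCV 4.12 (cv2) and the standard library are available. Lean on these libraries where they do the work, as an engineer would, in place of code of your own. Each camera call takes 0.05 s, during which the arm holds its last target. There are 200 camera calls.

### The job

Put the food processor's four attachments away on its two-spindle caddy: the curved chopping knife on the short spindle, and the slicing, grating and whisking discs stacked on the tall spindle. The blunt whisking disc must end on top of the other two, so that nobody reaching into the caddy touches a cutting edge; each piece must sit right down, level and right way up. Leave the saucepan lid and the small mini-chopper knife where they lie; they do not belong to this machine.

Things in the scene. Friction and masses are not known exactly. Their poses are not given: they have to be found in the camera images.
- slicing_disc: Slicing disc: round steel plate, 100 mm across, with ONE radial slot and raised edge, on a dark hub 42 mm in diameter, 26 mm tall, with a 26 mm hole right through. Origin on the axis at the hub's underside, z up. Plate 4 to 7 mm above the origin (rim 8, edge 10); above it only the hub stands up, to 26 mm: grip it there. Turn about z does not matter. Some 90 g.
- grating_disc: Grating disc: plate, hub, hole, origin and weight as the slicing disc, but the steel plate is covered all round with small raised teeth and holes (teeth to 9 mm above the origin).
- whisking_disc: Whisking disc: all sizes and the origin as the slicing disc, but the plate is smooth off-white plastic with ten curved blunt ribs (to 10 mm above the origin). 60 g.
- chopping_knife: Full-size chopping knife, standing upright: dark hub 73 mm tall, 41 mm in diameter, closed on top; its grip, 48 to 73 mm above the origin, is 35 mm in diameter. A 27 mm hole runs 48 mm up into it from below. Two curved steel blades reach 47 mm out from the axis, all below 22 mm. Origin on the axis at the hub's underside, z up. Turn about z does not matter. Some 110 g.
- mini_knife: Look-alike to leave alone: knife of a mini chopper, the shape of the chopping knife but much smaller: 45 mm tall, hub 25 mm in diameter, blades reaching 29 mm from the axis. Origin on the axis at its underside.
- pan_lid: Look-alike to leave alone: small steel saucepan lid, 108 mm across, plain and slightly domed, with a solid dark round knob 37 mm in diameter, top at 32 mm, no hole in it. Origin at the centre of its underside.
- tall_spindle: Tall off-white spindle of the caddy, for the discs; fixed. Origin on its axis under its foot, 8 mm above the worktop, z up. Foot 49 mm across, 4 mm thick; the first hub rests on it and each next hub on the one below, so the discs' origins end 4, 30 and 56 mm above this one. Pin 20 mm thick at the foot, 18 mm higher up, its last 16 mm tapering to a 6 mm tip 74 mm above this origin.
- short_spindle: Short off-white spindle of the caddy, for the chopping knife; fixed. As the tall one (foot, thickness, origin), but its tip is only 40 mm above its origin; the knife goes over it and its origin ends 4 mm above this one.
- caddy: The caddy, fixed: dark plastic tray with rounded ends, 246 mm long (its y axis), 124 mm wide (x), floor 8 mm thick, lip 14 mm high. Origin at the centre of its underside on the worktop. The two spindles stand on its floor 60 mm either side of the centre along its y axis; which is on which side varies.

How it is judged:
By the outcome, as a careful person would: the job done as asked, in the order asked, and still so for the second after the job is handed in, with the robot touching nothing.
It also fails if it takes over 93 s, if anything falls off the work surface, if the arm or the gripper's body presses on something with over 40 N, if the wrist force passes 120 N, or if a joint passes its speed limit or range.

## Working session

There is one attempt and no reset: what is moved stays moved. The work goes in short steps, Python scripts to look and compute and a tool call to move; the robot and the scene stay as the last step left them, time stands still between calls to the robot, and variables do not carry over. Pictures are saved under pics/ and viewed, at most 14 in all, crops included, and the job is handed in when it is done.

Besides the shell and the picture viewer there is one more tool, called after ">>>" in YAML: its name, and indented under it one key for each argument. send_rows: Moves the arm, as the interface text tells. Its arguments: {"type":"object","properties":{"increments":{"type":"array"},"gripper":{"type":"number"},"force":{"type":"number"}},"required":["increments"]}

```bash
mkdir -p pics; python3 - <<'E'
from bench import sensors, viewer, spot_in
import cv2, numpy as np
names="slicing_disc grating_disc whisking_disc chopping_knife mini_knife pan_lid tall_spindle short_spindle caddy".split()
for c in ("scene","top"):
    p,d=viewer.camera(c); np.savez(f"{c}0.npz",p=p,d=d)
    i=viewer.camera_info(c); print(c,np.round(i["intrinsics"],1).tolist(),np.round(i["R"],3).tolist(),np.round(i["t"],3).tolist())
    im=p[:,:,::-1].copy()
    for n in names:
        r=spot_in(c,n)
        print(n,[(np.round(x["bbox"]).astype(int).tolist(),round(x["confidence"],2)) for x in r[:3]])
    cv2.imwrite(f"pics/{c}0.png",im)
s=sensors.get_state();print(s)
E
```

```text
scene [[403.5, 0.0, 276.7], [0.0, 403.5, 208.6], [0.0, 0.0, 1.0]] [[-0.765, -0.644, -0.017], [-0.282, 0.358, -0.89], [0.579, -0.676, -0.456]] [0.48, 0.189, 0.596]
slicing_disc [([223, 287, 285, 331], 0.61)]
grating_disc [([283, 251, 334, 284], 0.79)]
whisking_disc [([356, 200, 398, 217], 0.96)]
chopping_knife [([150, 253, 207, 302], 0.89)]
mini_knife [([333, 219, 350, 239], 0.59)]
pan_lid [([321, 179, 363, 199], 0.79)]
tall_spindle [([242, 198, 259, 229], 0.92)]
short_spindle [([269, 188, 288, 207], 0.69)]
caddy [([221, 192, 304, 240], 0.88)]
top [[534.2, 0.0, 280.1], [0.0, 534.2, 208.0], [0.0, 0.0, 1.0]] [[0.025, -1.0, -0.005], [-0.981, -0.024, -0.195], [0.195, 0.01, -0.981]] [0.045, 0.547, 1.046]
slicing_disc []
grating_disc [([221, 239, 270, 284], 0.9)]
whisking_disc [([363, 233, 410, 284], 0.63)]
chopping_knife [([136, 179, 175, 209], 0.55), ([381, 177, 427, 226], 0.52)]
mini_knife [([306, 243, 322, 271], 0.73), ([225, 238, 273, 283], 0.28)]
pan_lid [([379, 173, 428, 225], 0.92)]
tall_spindle [([258, 161, 281, 185], 0.77)]
short_spindle []
caddy [([241, 137, 352, 200], 0.77), ([258, 162, 280, 185], 0.58)]
{'clock': 1.0, 'joint_positions': array([-7.49714105e+01,  1.18364276e+01,  8.83213553e+01,  5.09759328e-04,
        7.98407526e+01, -8.62485093e+00]), 'qd': array([-0.02691889,  0.00545997, -0.00244665, -0.01874409,  0.09110725,
        0.07236017]), 'joint_efforts': array([ 9.17449943e-04, -3.70892322e+01, -2.81767917e+01,  6.97490573e-02,
        2.75274692e-02, -1.44553638e-05]), 'ee_pos': array([ 0.23067011, -0.52671378,  0.20545614]), 'orientation': array([[ 9.15989550e-01,  4.01202123e-01,  1.50859440e-05],
       [ 4.01202123e-01, -9.15989550e-01, -2.24159076e-05],
       [ 4.82525731e-06,  2.65852499e-05, -1.00000000e+00]]), 'wrist_force': array([-0.32340331,  0.8596773 ,  0.41934431]), 'ft_torque': array([-0.01692408, -0.0055983 ,  0.02317043]), 'gripper_force': 0.0, 'finger_gap': 0.09382253855104979}
```

View pics/scene0.png

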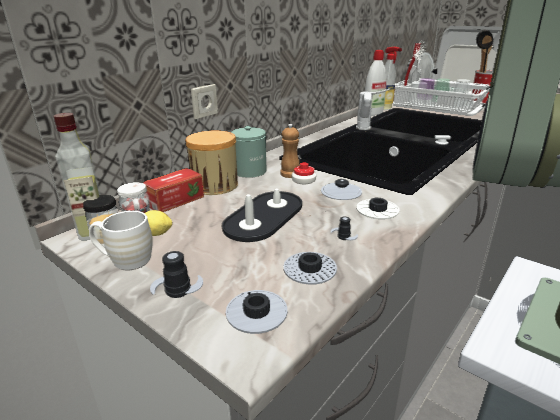

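View pics/top0.png

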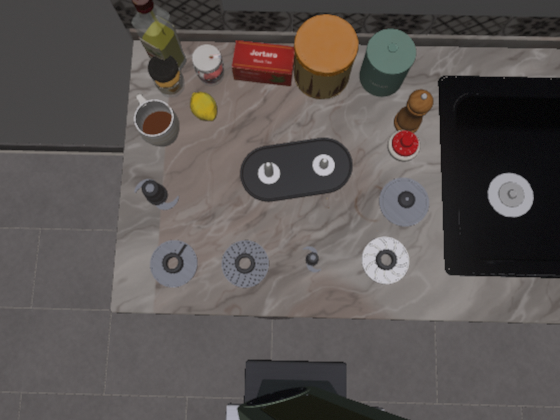

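Both views agree. Slicing disc is at top (173,263) and scene (256,308); grating at top (245,263) and scene (310,265); whisking at top (386,260) and scene (378,207). The chopping knife is at top (155,192) and scene (176,275), and the mini knife and lid are clearly separate from them. The tall spindle is at top (269,172) and the short one at top (323,164). Next I measure with depth from both views.

```bash
cat > h.py <<'E'
import numpy as np, cv2
from bench import viewer
def cloud(c,p=None,d=None):
    if d is None: p,d=viewer.camera(c)
    i=viewer.camera_info(c); K,R,t=i["intrinsics"],i["R"],i["t"]
    v,u=np.indices(d.shape); m=d>0
    X=np.stack([(u-K[0,2])/K[0,0]*d,(v-K[1,2])/K[1,1]*d,d],-1)
    return (X-t)@R, m       # R^T (X-t) per pixel
def circ(P):                # enclosing circle of xy
    return cv2.minEnclosingCircle(P[:,:2].astype(np.float32))
E
python3 - <<'E'
from h import *
C={}
for c in ("scene","top"):
    z=np.load(c+"0.npz"); C[c]=cloud(c,z["p"],z["d"])
pix={"slicing":((173,263),(256,300)),"grating":((245,263),(310,258)),"whisk":((386,260),(378,203)),"knife":((152,186),(174,256)),"lid":((406,199),(342,183)),"mini":((312,259),(345,220)),"tall":((267,165),(249,196)),"short":((324,159),(277,190)),}
for n,(a,b) in pix.items():
    W,m=C["top"]; 
    c0=W[a[1],a[0]][:2]
    for c in C:
        W,m=C[c]; P=W[m]; P=P[np.hypot(*(P[:,:2]-c0).T)<.065]
        ztop=np.percentile(P[P[:,2]>.003][:,2],99.5)
        lay={"hub":(P[:,2]>.013)&(P[:,2]<.1),"top":(P[:,2]>ztop-.006)&(P[:,2]<.12),"plate":(P[:,2]>.0035)&(P[:,2]<.012)}
        print(n,c,c0.round(3),"ztop",ztop.round(4),"floor",np.median(P[P[:,2]<.003][:,2]).round(4) if (P[:,2]<.003).any() else None,
         {k:(v.sum(),np.round(P[v].mean(0),4).tolist(),[np.round(q,4) for q in circ(P[v])]) for k,v in lay.items() if v.sum()>3})
E
```

```text
slicing scene [0.432 0.284] ztop 0.0262 floor -0.0011 {'hub': (np.int64(445), [0.4287, 0.2866, 0.0217], [array([0.4312, 0.2844]), np.float64(0.0218)]), 'top': (np.int64(302), [0.4297, 0.2859, 0.0241], [array([0.4311, 0.2846]), np.float64(0.0217)]), 'plate': (np.int64(1638), [0.426, 0.2898, 0.0065], [array([0.4317, 0.2844]), np.float64(0.0507)])}
slicing top [0.432 0.284] ztop 0.0302 floor 0.0 {'hub': (np.int64(252), [0.4316, 0.2792, 0.0243], [array([0.4335, 0.2816]), np.float64(0.0467)]), 'top': (np.int64(155), [0.4314, 0.2796, 0.027], [array([0.4321, 0.2797]), np.float64(0.0215)]), 'plate': (np.int64(1429), [0.431, 0.2803, 0.0075], [array([0.4309, 0.2836]), np.float64(0.0649)])}
grating scene [0.436 0.131] ztop 0.0261 floor -0.001 {'hub': (np.int64(327), [0.433, 0.1366, 0.0212], [array([0.4348, 0.134 ]), np.float64(0.0224)]), 'top': (np.int64(205), [0.4337, 0.1356, 0.024], [array([0.435 , 0.1339]), np.float64(0.0221)]), 'plate': (np.int64(1016), [0.4287, 0.1413, 0.0067], [array([0.4353, 0.1335]), np.float64(0.0515)])}
grating top [0.436 0.131] ztop 0.03 floor -0.0001 {'hub': (np.int
[... 3469 characters left out ...]
(np.int64(1999), [0.6308, 0.0839, 0.0082], [array([0.6293, 0.0872]), np.float64(0.0648)])}
short scene [ 0.655 -0.031] ztop 0.0444 floor -0.0002 {'hub': (np.int64(121), [0.6519, -0.0301, 0.0255], [array([ 0.6526, -0.0286]), np.float64(0.0622)]), 'top': (np.int64(18), [0.6512, -0.0267, 0.0431], [array([ 0.6509, -0.0263]), np.float64(0.0053)]), 'plate': (np.int64(834), [0.6512, -0.0257, 0.0078], [array([ 0.6551, -0.0307]), np.float64(0.0646)])}
short top [ 0.655 -0.031] ztop 0.6554 floor 0.0012 {'hub': (np.int64(346), [0.6544, -0.0414, 0.019], [array([ 0.654 , -0.0311]), np.float64(0.0639)]), 'plate': (np.int64(2098), [0.6536, -0.0281, 0.0082], [array([ 0.6552, -0.0308]), np.float64(0.0649)])}
```

```bash
python3 - <<'E'
from h import *
for c in ("scene","top"):
    z=np.load(c+"0.npz"); W,m=cloud(c,z["p"],z["d"])
    br=z["p"].min(-1)>110
    for n,a in (("tall",(.629,.089)),("short",(.653,-.029))):
        s=m&br&(np.hypot(W[...,0]-a[0],W[...,1]-a[1])<.04)
        f=W[s&(W[...,2]>.005)&(W[...,2]<.018)]; t=W[s&(W[...,2]>.018)]
        e=cv2.fitEllipse(np.round(cv2.convexHull(f[:,:2].astype(np.float32)*1e4)).astype(np.float32))
        print(c,n,len(f),"foot",[np.round(q,4) for q in circ(f)],np.round(np.array(e[0])/1e4,4),np.round(np.array(e[1])/2e4,4),"z",np.median(f[:,2]).round(4),"tip",t[t[:,2]>t[:,2].max()-.012].mean(0).round(4),t[:,2].max().round(4))
E
```

```text
scene tall 180 foot [array([0.6343, 0.0855]), np.float64(0.0301)] [0.6352 0.0849] [0.025  0.0298] z 0.0107 tip [0.6295 0.0914 0.0755] 0.0823
scene short 139 foot [array([ 0.654 , -0.0337]), np.float64(0.0287)] [ 0.6563 -0.0331] [0.0246 0.0297] z 0.0108 tip [ 0.6507 -0.0265  0.0409] 0.0473
top tall 272 foot [array([0.632 , 0.0866]), np.float64(0.0249)] [0.6318 0.0869] [0.0239 0.0246] z 0.0117 tip [0.6315 0.0859 0.0801] 0.085
top short 315 foot [array([ 0.6535, -0.032 ]), np.float64(0.025)] [ 0.6529 -0.0316] [0.0238 0.0245] z 0.0118 tip [ 0.6532 -0.0317  0.0454] 0.0486
```

>>> send_rows:
  increments:
    - [[0,0,0],[0,0,8]]
    - [[0,0,0],[0,0,8]]
    - [[0,0,0],[0,0,7.62]]
    - [[0.02,-0.05,0],[0,0,0]]
    - [[0.02,-0.06,0],[0,0,0]]
    - [[0.02,-0.06,0],[0,0,0]]
    - [[0.02,-0.06,0],[0,0,0]]
    - [[0.02,-0.06,0],[0,0,0]]
    - [[0.02,-0.06,0],[0,0,0]]
    - [[0.02,-0.06,0],[0,0,0]]
  gripper: 0.2
  force: 25

```text
clock: 2.25
ee_pos: [0.3695, -0.1192, 0.2059]
orientation: [[1.0, -0.0, 0.002], [-0.0, -1.0, -0.001], [0.002, 0.001, -1.0]]
wrist_force: [0.8, 0.2, -0.7]
finger_gap: 0.0754
gripper_force: 0.0
```

>>> send_rows:
  increments:
    - [[0.013,-0.05,0],[0,0,0]]
    - [[0.013,-0.05,0],[0,0,0]]
    - [[0.013,-0.05,0],[0,0,0]]
    - [[0.013,-0.05,0],[0,0,0]]
    - [[0.0135,-0.051,0],[0,0,0]]
    - [[0,0,0.05],[0,0,0]]
    - [[0,0,0.05],[0,0,0]]
    - [[0,0,0.05],[0,0,0]]
    - [[0,0,0],[0,0,0]]
    - [[0,0,0],[0,0,0]]

```text
clock: 3.5
ee_pos: [0.4359, 0.1303, 0.057]
orientation: [[1.0, 0.001, 0.003], [0.001, -1.0, 0.0], [0.003, -0.0, -1.0]]
wrist_force: [-0.5, -0.1, -0.7]
finger_gap: 0.075
gripper_force: 0.0
```

>>> send_rows:
  increments:
    - [[-0.001,-0.002,0.02],[0,0,0]]
    - [[0,0,0.015],[0,0,0]]
    - [[0,0,0.009],[0,0,0]]
    - [[0,0,0],[0,0,0]]
    - [[0,0,0],[0,0,0]]

```text
clock: 4.12
ee_pos: [0.434, 0.1322, 0.0119]
orientation: [[1.0, 0.0, 0.001], [0.0, -1.0, 0.0], [0.001, -0.0, -1.0]]
wrist_force: [0.4, -0.2, -1.0]
finger_gap: 0.0752
gripper_force: 0.0
```

>>> send_rows:
  increments:
    - [[0,0,0],[0,0,0]]
    - [[0,0,0],[0,0,0]]
    - [[0,0,0],[0,0,0]]
    - [[0,0,0],[0,0,0]]
    - [[0,0,0],[0,0,0]]
    - [[0,0,0],[0,0,0]]
  gripper: 1
  force: 25

```text
clock: 4.88
ee_pos: [0.4334, 0.1321, 0.0115]
orientation: [[1.0, 0.001, 0.0], [0.001, -1.0, -0.0], [0.0, 0.0, -1.0]]
wrist_force: [-0.2, -0.5, 1.6]
finger_gap: 0.0414
gripper_force: 25.0
```

>>> send_rows:
  increments:
    - [[0,0,-0.02],[0,0,0]]
    - [[0,0,-0.04],[0,0,0]]
    - [[0,0,-0.05],[0,0,0]]
    - [[0,0,-0.03],[0,0,0]]
    - [[0.04,0.01,0],[0,0,0]]
    - [[0.04,0.01,0],[0,0,0]]
    - [[0.04,0.01,0],[0,0,0]]
    - [[0.03,0.01,0],[0,0,0]]
    - [[0,0,0],[0,0,0]]
    - [[0,0,0],[0,0,0]]

```text
clock: 6.12
ee_pos: [0.582, 0.0925, 0.1506]
orientation: [[1.0, 0.001, -0.002], [0.001, -1.0, 0.0], [-0.002, -0.0, -1.0]]
wrist_force: [-0.9, 0.9, 0.3]
finger_gap: 0.0414
gripper_force: 25.0
```

```bash
cat >> h.py <<'E'
def held(name,lo=-.016,hi=.004):
    from bench import sensors
    s=sensors.get_state(); e=s["ee_pos"]; print("tcp",e.round(4))
    for c in ("scene","top"):
        p,d=viewer.camera(c); cv2.imwrite(f"pics/{name}_{c}.png",p[:,:,::-1]); W,m=cloud(c,p,d); P=W[m]
        # plate: wide, near the height of the TCP
        P=P[(np.hypot(*(P[:,:2]-e[:2]).T)<.07)&(P[:,2]>e[2]+lo)&(P[:,2]<e[2]+hi)]
        print(c,len(P),[np.round(q-(e[:2] if k==0 else 0),4) for k,q in enumerate(circ(P))],np.median(P[:,2]).round(4))
E
python3 -c "
from h import *
held('g1')"
```

```text
tcp [0.582  0.0925 0.1506]
scene 620 [array([0.0006, 0.0019]), np.float64(0.0501)] 0.1457
top 413 [array([-0.0172,  0.0028]), np.float64(0.0453)] 0.147
```

>>> send_rows:
  increments:
    - [[0.025,0.002,0],[0,0,0]]
    - [[0.024,0.002,0],[0,0,0]]
    - [[0,0,0.025],[0,0,0]]
    - [[0,0,0.02],[0,0,0]]
    - [[0,0,0],[0,0,0]]
    - [[0,0,0],[0,0,0]]

```text
clock: 6.98
ee_pos: [0.6323, 0.0885, 0.1069]
orientation: [[1.0, 0.001, 0.0], [0.001, -1.0, 0.0], [0.0, -0.0, -1.0]]
wrist_force: [0.0, -0.9, -0.1]
finger_gap: 0.0414
gripper_force: 25.0
```

```bash
python3 -c "
from h import *
held('g2')
im=cv2.imread('pics/g2_scene.png')[130:270,180:340]
cv2.imwrite('pics/g2c.png',cv2.resize(im,None,fx=4,fy=4))"
```

```text
tcp [0.6323 0.0885 0.1069]
scene 573 [array([0.0008, 0.0017]), np.float64(0.0509)] 0.1019
top 6 [array([0.0196, 0.0003]), np.float64(0.0192)] 0.1066
```

View pics/g2c.png

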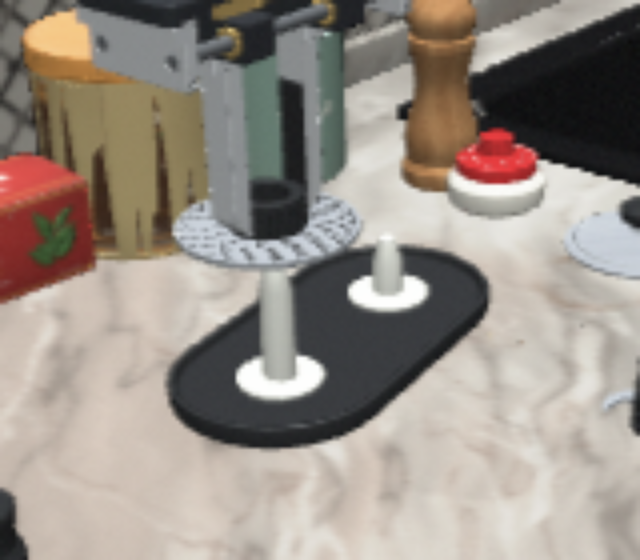

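The disc hangs level, with its centre at crop (268,228). That is on the extension of the pin axis, which runs from the foot (281,376) to the tip (273,268). Lowering.

>>> send_rows:
  increments:
    - [[-0.0005,0,0.012],[0,0,0]]
    - [[0,0,0.012],[0,0,0]]
    - [[0,0,0.012],[0,0,0]]
    - [[0,0,0.012],[0,0,0]]
    - [[0,0,0],[0,0,0]]

```text
clock: 7.7
ee_pos: [0.6304, 0.0882, 0.0564]
orientation: [[1.0, 0.0, -0.004], [0.0, -1.0, 0.0], [-0.004, -0.0, -1.0]]
wrist_force: [-0.3, 0.5, -0.2]
finger_gap: 0.0413
gripper_force: 25.0
```

Free of contact, so it goes the rest of the way.

>>> send_rows:
  increments:
    - [[0.001,0,0.012],[0,0,0]]
    - [[0,0,0.01],[0,0,0]]
    - [[0,0,0.006],[0,0,0]]
    - [[0,0,0.003],[0,0,0]]
    - [[0,0,0.002],[0,0,0]]
    - [[0,0,0],[0,0,0]]

```text
clock: 8.45
ee_pos: [0.633, 0.0883, 0.0256]
orientation: [[1.0, 0.001, 0.0], [0.001, -1.0, 0.0], [0.0, -0.0, -1.0]]
wrist_force: [0.0, -0.6, -1.2]
finger_gap: 0.0413
gripper_force: 25.0
```

>>> send_rows:
  increments:
    - [[0,0,0.001],[0,0,0]]
    - [[0,0,0.001],[0,0,0]]
    - [[0,0,0.001],[0,0,0]]
    - [[0,0,0],[0,0,0]]

```text
clock: 8.95
ee_pos: [0.6332, 0.0883, 0.0235]
orientation: [[1.0, 0.001, 0.0], [0.001, -1.0, -0.0], [0.0, 0.0, -1.0]]
wrist_force: [-3.0, -0.4, 5.1]
finger_gap: 0.0414
gripper_force: 25.1
```

>>> send_rows:
  increments:
    - [[0,0,0],[0,0,0]]
    - [[0,0,0],[0,0,0]]
    - [[0,0,0],[0,0,0]]
    - [[0,0,-0.03],[0,0,0]]
    - [[0,0,-0.04],[0,0,0]]
    - [[0,0,-0.05],[0,0,0]]
    - [[-0.04,-0.04,0],[0,0,0]]
    - [[-0.04,-0.04,0],[0,0,0]]
    - [[-0.04,-0.04,0],[0,0,0]]
    - [[-0.04,-0.04,0],[0,0,0]]
  gripper: 0.2

```text
clock: 10.2
ee_pos: [0.4715, 0.2492, 0.1424]
orientation: [[1.0, 0.0, 0.0], [0.0, -1.0, 0.0], [0.0, -0.0, -1.0]]
wrist_force: [0.7, -0.3, -0.2]
finger_gap: 0.075
gripper_force: 0.0
```

>>> send_rows:
  increments:
    - [[-0.04,-0.033,0],[0,0,0]]
    - [[0,0,0.04],[0,0,0]]
    - [[0,0,0.04],[0,0,0]]
    - [[0,0,0],[0,0,0]]
    - [[0,0,0],[0,0,0]]

```text
clock: 10.82
ee_pos: [0.4338, 0.2815, 0.0635]
orientation: [[1.0, 0.0, 0.002], [0.0, -1.0, 0.001], [0.002, -0.001, -1.0]]
wrist_force: [-0.4, -0.4, -0.5]
finger_gap: 0.0752
gripper_force: 0.0
```

```bash
cat >> h.py <<'E'
def stack(zlo,zhi,xy=(.6315,.0886),r=.07,name=None):
    for c in ("scene","top"):
        p,d=viewer.camera(c)
        if name: cv2.imwrite(f"pics/{name}_{c}.png",p[:,:,::-1])
        W,m=cloud(c,p,d); P=W[m]
        P=P[(np.hypot(*(P[:,:2]-xy).T)<r)&(P[:,2]>zlo)&(P[:,2]<zhi)]
        A=np.c_[P[:,:2]-xy,np.ones(len(P))]; k=np.linalg.lstsq(A,P[:,2],rcond=None)[0]
        print(c,len(P),[np.round(q,4) for q in circ(P)],"z",np.median(P[:,2]).round(4),"tilt deg",np.degrees(np.hypot(*k[:2])).round(2))
E
python3 -c "
from h import *
print('plate');stack(.014,.025,name='s1');print('hub');stack(.033,.045,r=.03)"
```

```text
plate
scene 149 [array([0.6147, 0.0808]), np.float64(0.0408)] z 0.0187 tilt deg 2.74
top 1398 [array([0.6328, 0.0835]), np.float64(0.0648)] z 0.0195 tilt deg 0.69
hub
scene 5 [array([0.6142, 0.0944]), np.float64(0.0075)] z 0.0338 tilt deg 24.17
top 200 [array([0.6345, 0.0864]), np.float64(0.0217)] z 0.0377 tilt deg 1.43
```

>>> send_rows:
  increments:
    - [[-0.001,0,0.025],[0,0,0]]
    - [[0,0,0.015],[0,0,0]]
    - [[0,0,0.01],[0,0,0]]
    - [[0,0,0],[0,0,0]]
    - [[0,0,0],[0,0,0]]

```text
clock: 11.65
ee_pos: [0.4324, 0.2814, 0.0129]
orientation: [[1.0, 0.001, 0.001], [0.001, -1.0, 0.0], [0.001, -0.0, -1.0]]
wrist_force: [0.1, -0.5, 0.3]
finger_gap: 0.0752
gripper_force: 0.0
```

>>> send_rows:
  increments:
    - [[0,0,0],[0,0,0]]
    - [[0,0,0],[0,0,0]]
    - [[0,0,0],[0,0,0]]
    - [[0,0,0],[0,0,0]]
    - [[0,0,0],[0,0,0]]
    - [[0,0,0],[0,0,0]]
  gripper: 1

```text
clock: 12.4
ee_pos: [0.4319, 0.2813, 0.0126]
orientation: [[1.0, 0.0, 0.0], [0.0, -1.0, 0.0], [0.0, -0.0, -1.0]]
wrist_force: [-0.3, 0.3, 1.5]
finger_gap: 0.0413
gripper_force: 25.0
```

>>> send_rows:
  increments:
    - [[0,0,-0.02],[0,0,0]]
    - [[0,0,-0.04],[0,0,0]]
    - [[0,0,-0.05],[0,0,0]]
    - [[0,0,-0.025],[0,0,0]]
    - [[0.04,0.039,0],[0,0,0]]
    - [[0.04,0.039,0],[0,0,0]]
    - [[0.04,0.039,0],[0,0,0]]
    - [[0.04,0.038,0],[0,0,0]]
    - [[0.039,0.038,0],[0,0,0]]
    - [[0,0,0],[0,0,0]]

```text
clock: 13.65
ee_pos: [0.6329, 0.0847, 0.1465]
orientation: [[1.0, -0.004, 0.0], [-0.004, -1.0, -0.001], [0.0, 0.001, -1.0]]
wrist_force: [0.2, 0.3, -0.0]
finger_gap: 0.0412
gripper_force: 25.0
```

>>> send_rows:
  increments:
    - [[0,0,0.02],[0,0,0]]
    - [[0,0,0.017],[0,0,0]]
    - [[0,0,0],[0,0,0]]
    - [[0,0,0],[0,0,0]]

```text
clock: 14.15
ee_pos: [0.6304, 0.089, 0.1103]
orientation: [[1.0, 0.002, -0.0], [0.002, -1.0, 0.0], [-0.0, -0.0, -1.0]]
wrist_force: [-0.1, -1.2, -0.6]
finger_gap: 0.0413
gripper_force: 25.0
```

```bash
python3 -c "
from h import *
held('b2')"
```

```text
tcp [0.6304 0.089  0.1103]
scene 595 [array([-0.0008,  0.0017]), np.float64(0.0506)] 0.1039
top 6 [array([0.0192, 0.0006]), np.float64(0.0201)] 0.1072
```

>>> send_rows:
  increments:
    - [[0.002,0,0.012],[0,0,0]]
    - [[0,0,0.012],[0,0,0]]
    - [[0,0,0.012],[0,0,0]]
    - [[0,0,0.008],[0,0,0]]
    - [[0,0,0],[0,0,0]]

```text
clock: 14.88
ee_pos: [0.6319, 0.0882, 0.065]
orientation: [[1.0, 0.0, -0.003], [0.0, -1.0, -0.0], [-0.003, 0.0, -1.0]]
wrist_force: [0.9, 0.4, -1.7]
finger_gap: 0.041
gripper_force: 25.0
```

>>> send_rows:
  increments:
    - [[0,0,0.006],[0,0,0]]
    - [[0,0,0.004],[0,0,0]]
    - [[0,0,0.002],[0,0,0]]
    - [[0,0,0.002],[0,0,0]]
    - [[0,0,0],[0,0,0]]

```text
clock: 15.5
ee_pos: [0.6329, 0.0883, 0.0524]
orientation: [[1.0, 0.001, -0.0], [0.001, -1.0, 0.0], [-0.0, -0.0, -1.0]]
wrist_force: [-0.7, -0.1, -0.4]
finger_gap: 0.0413
gripper_force: 25.0
```

>>> send_rows:
  increments:
    - [[0,0,0.001],[0,0,0]]
    - [[0,0,0.001],[0,0,0]]
    - [[0,0,0.0005],[0,0,0]]
    - [[0,0,0],[0,0,0]]

```text
clock: 16.0
ee_pos: [0.6332, 0.0883, 0.0507]
orientation: [[1.0, 0.001, 0.001], [0.001, -1.0, 0.0], [0.001, -0.0, -1.0]]
wrist_force: [-1.8, -0.3, 3.9]
finger_gap: 0.041
gripper_force: 25.0
```

>>> send_rows:
  increments:
    - [[0,0,0],[0,0,0]]
    - [[0,0,0],[0,0,0]]
    - [[0,0,0],[0,0,0]]
    - [[0,0,-0.03],[0,0,0]]
    - [[0,0,-0.05],[0,0,0]]
    - [[0,0,-0.02],[0,0,0]]
    - [[-0.037,0.05,0],[0,0,0]]
    - [[-0.037,0.05,0],[0,0,0]]
    - [[-0.037,0.05,0],[0,0,0]]
    - [[-0.037,0.05,0],[0,0,0]]
  gripper: 0.2

```text
clock: 17.25
ee_pos: [0.4833, -0.1129, 0.1492]
orientation: [[1.0, 0.001, -0.001], [0.001, -1.0, 0.0], [-0.001, -0.0, -1.0]]
wrist_force: [0.5, -0.9, -0.2]
finger_gap: 0.0753
gripper_force: 0.0
```

>>> send_rows:
  increments:
    - [[-0.036,0.05,0],[0,0,0]]
    - [[0,0,0.05],[0,0,0]]
    - [[0,0,0.04],[0,0,0]]
    - [[0,0,0],[0,0,0]]
    - [[0,0,0],[0,0,0]]

```text
clock: 17.88
ee_pos: [0.4498, -0.1621, 0.0608]
orientation: [[1.0, 0.001, 0.001], [0.001, -1.0, -0.001], [0.001, 0.001, -1.0]]
wrist_force: [1.4, 0.3, 1.1]
finger_gap: 0.0747
gripper_force: 0.0
```

```bash
python3 -c "
from h import *
print('plate2');stack(.04,.051,name='s2');print('hub2');stack(.058,.072,r=.03)"
```

```text
plate2
scene 602 [array([0.6318, 0.0905]), np.float64(0.0511)] z 0.0444 tilt deg 0.12
top 1361 [array([0.6337, 0.0861]), np.float64(0.0507)] z 0.0456 tilt deg 0.13
hub2
scene 152 [array([0.6319, 0.0919]), np.float64(0.0217)] z 0.0627 tilt deg 3.77
top 238 [array([0.6335, 0.0865]), np.float64(0.022)] z 0.064 tilt deg 0.47
```

View pics/s2_scene.png

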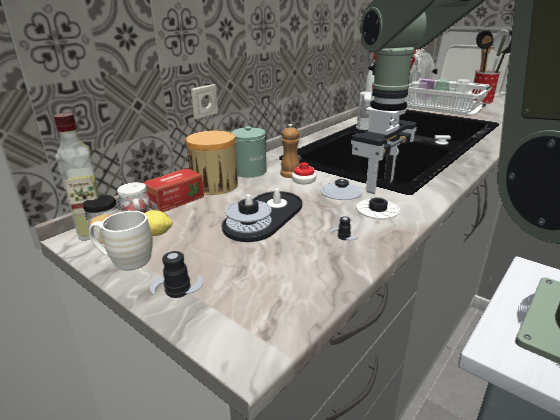

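Both discs are seated on the tall spindle at (248,213), level to 0.1°. The gripper is over the whisking disc at (378,207). Grasping it.

>>> send_rows:
  increments:
    - [[0,0,0.025],[0,0,0]]
    - [[0,0,0.015],[0,0,0]]
    - [[0,0,0.009],[0,0,0]]
    - [[0,0,0],[0,0,0]]
    - [[0,0,0],[0,0,0]]

```text
clock: 18.7
ee_pos: [0.4496, -0.1621, 0.0114]
orientation: [[1.0, 0.001, 0.001], [0.001, -1.0, -0.0], [0.001, 0.0, -1.0]]
wrist_force: [-1.3, 0.9, 0.1]
finger_gap: 0.0754
gripper_force: 0.0
```

>>> send_rows:
  increments:
    - [[0,0,0],[0,0,0]]
    - [[0,0,0],[0,0,0]]
    - [[0,0,0],[0,0,0]]
    - [[0,0,0],[0,0,0]]
    - [[0,0,0],[0,0,0]]
    - [[0,0,0],[0,0,0]]
  gripper: 1

```text
clock: 19.45
ee_pos: [0.4492, -0.1619, 0.0111]
orientation: [[1.0, 0.001, 0.0], [0.001, -1.0, -0.0], [0.0, 0.0, -1.0]]
wrist_force: [-0.7, -0.1, 0.6]
finger_gap: 0.0411
gripper_force: 25.0
```

>>> send_rows:
  increments:
    - [[0,0,-0.02],[0,0,0]]
    - [[0,0,-0.04],[0,0,0]]
    - [[0,0,-0.05],[0,0,0]]
    - [[0,0,-0.035],[0,0,0]]
    - [[0.036,-0.05,0],[0,0,0]]
    - [[0.036,-0.05,0],[0,0,0]]
    - [[0.036,-0.05,0],[0,0,0]]
    - [[0.037,-0.05,0],[0,0,0]]
    - [[0.037,-0.0505,0],[0,0,0]]
    - [[0,0,0],[0,0,0]]

```text
clock: 20.7
ee_pos: [0.6319, 0.0925, 0.1547]
orientation: [[1.0, 0.006, -0.001], [0.006, -1.0, 0.001], [-0.001, -0.001, -1.0]]
wrist_force: [-1.0, -0.9, -1.5]
finger_gap: 0.0413
gripper_force: 25.0
```

>>> send_rows:
  increments:
    - [[0,0,0.02],[0,0,0]]
    - [[0,0,0.02],[0,0,0]]
    - [[0,0,0],[0,0,0]]
    - [[0,0,0],[0,0,0]]

```text
clock: 21.2
ee_pos: [0.6305, 0.0878, 0.1157]
orientation: [[1.0, -0.001, -0.0], [-0.001, -1.0, -0.0], [-0.0, 0.0, -1.0]]
wrist_force: [0.5, -0.1, 0.6]
finger_gap: 0.041
gripper_force: 25.0
```

```bash
python3 -c "
from h import *
held('w2')"
```

```text
tcp [0.6305 0.0878 0.1157]
scene 564 [array([-0.0006,  0.0022]), np.float64(0.0509)] 0.1112
top 7 [array([ 0.0187, -0.0004]), np.float64(0.02)] 0.1153
```

>>> send_rows:
  increments:
    - [[0.002,-0.0005,0.012],[0,0,0]]
    - [[0,0,0.012],[0,0,0]]
    - [[0,0,0.008],[0,0,0]]
    - [[0,0,0.004],[0,0,0]]
    - [[0,0,0.002],[0,0,0]]
    - [[0,0,0],[0,0,0]]

```text
clock: 22.05
ee_pos: [0.633, 0.0892, 0.078]
orientation: [[1.0, 0.001, 0.0], [0.001, -1.0, -0.0], [0.0, 0.0, -1.0]]
wrist_force: [0.1, -0.1, 0.3]
finger_gap: 0.0414
gripper_force: 25.0
```

>>> send_rows:
  increments:
    - [[0,0,0.001],[0,0,0]]
    - [[0,0,0.001],[0,0,0]]
    - [[0,0,0.001],[0,0,0]]
    - [[0,0,0],[0,0,0]]

```text
clock: 22.55
ee_pos: [0.6331, 0.0892, 0.0752]
orientation: [[1.0, 0.001, 0.0], [0.001, -1.0, 0.0], [0.0, -0.0, -1.0]]
wrist_force: [0.4, 1.0, 0.4]
finger_gap: 0.0413
gripper_force: 25.0
```

>>> send_rows:
  increments:
    - [[0,0,0.0005],[0,0,0]]
    - [[0,0,0.0005],[0,0,0]]
    - [[0,0,0],[0,0,0]]

```text
clock: 22.92
ee_pos: [0.6334, 0.0892, 0.0751]
orientation: [[1.0, 0.001, 0.001], [0.001, -1.0, -0.0], [0.001, 0.0, -1.0]]
wrist_force: [-1.6, -0.1, 5.1]
finger_gap: 0.0412
gripper_force: 25.1
```

>>> send_rows:
  increments:
    - [[0,0,0],[0,0,0]]
    - [[0,0,0],[0,0,0]]
    - [[0,0,0],[0,0,0]]
    - [[0,0,-0.03],[0,0,0]]
    - [[0,0,-0.06],[0,0,0]]
    - [[-0.011,-0.047,0],[0,0,0]]
    - [[-0.011,-0.047,0],[0,0,0]]
    - [[-0.011,-0.048,0],[0,0,0]]
    - [[-0.011,-0.048,0],[0,0,0]]
    - [[-0.011,-0.048,0],[0,0,0]]
  gripper: 0.2

```text
clock: 24.18
ee_pos: [0.5771, 0.3286, 0.1636]
orientation: [[1.0, 0.0, -0.0], [0.0, -1.0, -0.0], [-0.0, 0.0, -1.0]]
wrist_force: [0.0, 0.1, 0.5]
finger_gap: 0.0755
gripper_force: 0.0
```

```bash
python3 -c "
from h import *
print('plate3');stack(.066,.077,name='s3');print('hub3');stack(.084,.098,r=.03)
z=np.load('top0.npz');W,m=cloud('top',z['p'],z['d']);P=W[m]
Q=P[(P[:,0]>.62)&(P[:,0]<.8)&(P[:,1]>.22)&(P[:,1]<.46)]
for x in np.arange(.62,.8,.02): q=Q[(Q[:,0]>x)&(Q[:,0]<x+.02)]; print(x.round(2),q[:,2].max().round(3))
from bench import sensors; print(sensors.get_state()['ee_pos'])
"
```

```text
plate3
scene 601 [array([0.6336, 0.0909]), np.float64(0.0506)] z 0.0707 tilt deg 0.33
top 1442 [array([0.6344, 0.0875]), np.float64(0.0505)] z 0.0718 tilt deg 0.12
hub3
scene 138 [array([0.6325, 0.0905]), np.float64(0.0214)] z 0.0883 tilt deg 0.94
top 218 [array([0.6336, 0.0874]), np.float64(0.0217)] z 0.0897 tilt deg 0.49
0.62 0.007
0.64 0.006
0.66 0.064
0.68 0.097
0.7 0.095
0.72 0.095
0.74 0.098
0.76 0.094
0.78 0.077Traceback (most recent call last):
  File "<string>", line 6, in <module>
    for x in np.arange(.62,.8,.02): q=Q[(Q[:,0]>x)&(Q[:,0]<x+.02)]; print(x.round(2),q[:,2].max().round(3))
                                                                                     ~~~~~~~~~~^^
    return umr_maximum(a, axis, None, out, keepdims, initial, where)
ValueError: zero-size array to reduction operation maximum which has no identity
```

>>> send_rows:
  increments:
    - [[0.0005,0.0015,0.04],[0,0,0]]
    - [[0,0,0.04],[0,0,0]]
    - [[0,0,0.02],[0,0,0]]
    - [[0,0,0.0115],[0,0,0]]
    - [[0,0,0],[0,0,0]]
    - [[0,0,0],[0,0,0]]

```text
clock: 25.12
ee_pos: [0.5796, 0.3261, 0.0542]
orientation: [[1.0, 0.0, 0.003], [0.0, -1.0, 0.001], [0.003, -0.001, -1.0]]
wrist_force: [-0.6, 0.4, 0.6]
finger_gap: 0.0752
gripper_force: 0.0
```

>>> send_rows:
  increments:
    - [[0,0,0],[0,0,0]]
    - [[0,0,0],[0,0,0]]
    - [[0,0,0],[0,0,0]]
    - [[0,0,0],[0,0,0]]
    - [[0,0,0],[0,0,0]]
    - [[0,0,0],[0,0,0]]
    - [[0,0,0],[0,0,0]]
  gripper: 1

```text
clock: 26.0
ee_pos: [0.5782, 0.3258, 0.0525]
orientation: [[1.0, 0.001, -0.0], [0.001, -1.0, 0.0], [-0.0, -0.0, -1.0]]
wrist_force: [0.0, 0.2, 0.2]
finger_gap: 0.0344
gripper_force: 24.9
```

>>> send_rows:
  increments:
    - [[0,0,-0.03],[0,0,0]]
    - [[0,0,-0.05],[0,0,0]]
    - [[0,0,-0.06],[0,0,0]]
    - [[0.011,0.05,0],[0,0,0]]
    - [[0.011,0.051,0],[0,0,0]]
    - [[0.011,0.051,0],[0,0,0]]
    - [[0.011,0.051,0],[0,0,0]]
    - [[0.011,0.051,0],[0,0,0]]
    - [[0.01,0.051,0],[0,0,0]]
    - [[0.01,0.051,0],[0,0,0]]

```text
clock: 27.25
ee_pos: [0.6531, -0.032, 0.1919]
orientation: [[1.0, 0.001, -0.001], [0.001, -1.0, 0.0], [-0.001, -0.0, -1.0]]
wrist_force: [0.5, -0.1, -1.1]
finger_gap: 0.0344
gripper_force: 24.9
```

>>> send_rows:
  increments:
    - [[0,0,0],[0,0,0]]
    - [[0,0,0.03],[0,0,0]]
    - [[0,0,0.03],[0,0,0]]
    - [[0,0,0],[0,0,0]]
    - [[0,0,0],[0,0,0]]

```text
clock: 27.88
ee_pos: [0.6539, -0.0296, 0.1334]
orientation: [[1.0, 0.001, 0.001], [0.001, -1.0, -0.0], [0.001, 0.0, -1.0]]
wrist_force: [0.7, 0.5, -0.3]
finger_gap: 0.0346
gripper_force: 24.9
```

```bash
python3 -c "
from h import *
held('k2',-.045,-.006)
im=cv2.imread('pics/k2_scene.png')[130:270,200:360]
cv2.imwrite('pics/k2c.png',cv2.resize(im,None,fx=4,fy=4))
c='scene';p,d=viewer.camera(c);W,m=cloud(c,p,d);P=W[m]
P=P[(np.hypot(P[:,0]-.653,P[:,1]+.03)<.05)&(P[:,2]>.09)&(P[:,2]<.118)]
print(circ(P),P[:,2].min())
"
```

```text
tcp [ 0.6539 -0.0296  0.1334]
scene 346 [array([-0.0059,  0.0095]), np.float64(0.0423)] 0.1039
top 0 [array([-0.6539,  0.0296]), np.float64(0.0)] nan
((0.6530292630195618, -0.02038530632853508), 0.03950505703687668) 0.09009407515610231
  return _methods._mean(a, axis=axis, dtype=dtype,
  ret = ret.dtype.type(ret / rcount)
```

View pics/k2c.png

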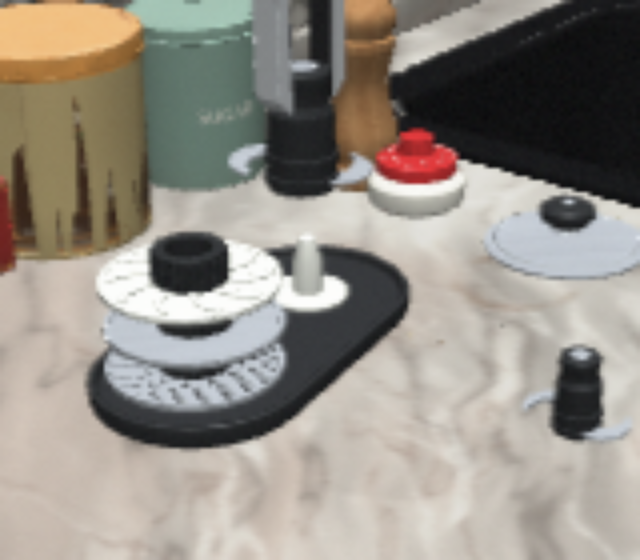

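The stack is level with the whisking disc on top, at crop (190,275). The knife hangs upright with its hub bottom at (301,185), over the short pin's tip at (308,237). Lowering with force checks.

>>> send_rows:
  increments:
    - [[-0.0005,0,0.02],[0,0,0]]
    - [[0,0,0.015],[0,0,0]]
    - [[0,0,0.01],[0,0,0]]
    - [[0,0,0],[0,0,0]]

```text
clock: 28.52
ee_pos: [0.6515, -0.0301, 0.0854]
orientation: [[1.0, 0.0, -0.004], [0.0, -1.0, 0.001], [-0.004, -0.001, -1.0]]
wrist_force: [0.5, -0.2, -0.4]
finger_gap: 0.0348
gripper_force: 24.9
```

>>> send_rows:
  increments:
    - [[0,0,0.006],[0,0,0]]
    - [[0,0,0.006],[0,0,0]]
    - [[0,0,0.005],[0,0,0]]
    - [[0,0,0.003],[0,0,0]]
    - [[0,0,0.001],[0,0,0]]
    - [[0,0,0],[0,0,0]]

```text
clock: 29.28
ee_pos: [0.653, -0.0303, 0.0665]
orientation: [[1.0, 0.001, 0.0], [0.001, -1.0, 0.0], [0.0, -0.0, -1.0]]
wrist_force: [0.1, 1.2, -2.1]
finger_gap: 0.034
gripper_force: 24.9
```

>>> send_rows:
  increments:
    - [[0,0,0.001],[0,0,0]]
    - [[0,0,0.001],[0,0,0]]
    - [[0,0,0.0005],[0,0,0]]
    - [[0,0,0],[0,0,0]]

```text
clock: 29.78
ee_pos: [0.6532, -0.0303, 0.0645]
orientation: [[1.0, 0.001, 0.001], [0.001, -1.0, -0.0], [0.001, 0.0, -1.0]]
wrist_force: [-0.2, 0.4, 2.0]
finger_gap: 0.0346
gripper_force: 24.9
```

Seated at the expected 64.5 mm with contact force, so I release and retreat.

>>> send_rows:
  increments:
    - [[0,0,0],[0,0,0]]
    - [[0,0,0],[0,0,0]]
    - [[0,0,0],[0,0,0]]
    - [[0,0,-0.03],[0,0,0]]
    - [[0,0,-0.05],[0,0,0]]
    - [[0,0,-0.05],[0,0,0]]
    - [[-0.03,0.05,0],[0,0,0]]
    - [[-0.04,0.05,0],[0,0,0]]
    - [[-0.04,0.05,0],[0,0,0]]
    - [[-0.04,0.05,0],[0,0,0]]
  gripper: 0.2

```text
clock: 31.02
ee_pos: [0.5046, -0.2281, 0.1942]
orientation: [[1.0, 0.001, 0.001], [0.001, -1.0, -0.001], [0.001, 0.001, -1.0]]
wrist_force: [0.4, -0.5, 0.8]
finger_gap: 0.0756
gripper_force: 0.0
```

>>> send_rows:
  increments:
    - [[-0.02,0.05,0],[0,0,0]]
    - [[0,0.03,0],[0,0,0]]
    - [[0,0,0],[0,0,0]]
    - [[0,0,0],[0,0,0]]

```text
clock: 31.52
ee_pos: [0.4859, -0.3059, 0.1937]
orientation: [[1.0, 0.001, -0.0], [0.001, -1.0, 0.001], [-0.0, -0.001, -1.0]]
wrist_force: [-0.7, 0.3, -0.1]
finger_gap: 0.0749
gripper_force: 0.0
```

```bash
python3 -c "
from h import *
print('plate3');stack(.066,.077,name='f');print('hub3');stack(.084,.098,r=.03)
print('knife top');stack(.079,.095,xy=(.653,-.030),r=.03)
im=cv2.imread('pics/f_scene.png')[130:270,200:360]
cv2.imwrite('pics/fc.png',cv2.resize(im,None,fx=4,fy=4))
"
```

```text
plate3
scene 596 [array([0.6343, 0.0915]), np.float64(0.0512)] z 0.0707 tilt deg 0.29
top 1440 [array([0.6341, 0.0872]), np.float64(0.0503)] z 0.0717 tilt deg 0.51
hub3
scene 136 [array([0.6331, 0.0913]), np.float64(0.0216)] z 0.0883 tilt deg 0.58
top 219 [array([0.6338, 0.0879]), np.float64(0.0221)] z 0.0898 tilt deg 0.59
knife top
scene 88 [array([ 0.6515, -0.0248]), np.float64(0.0197)] z 0.0838 tilt deg 4.82
top 231 [array([ 0.6526, -0.0304]), np.float64(0.0184)] z 0.0849 tilt deg 0.93
```

View pics/fc.png

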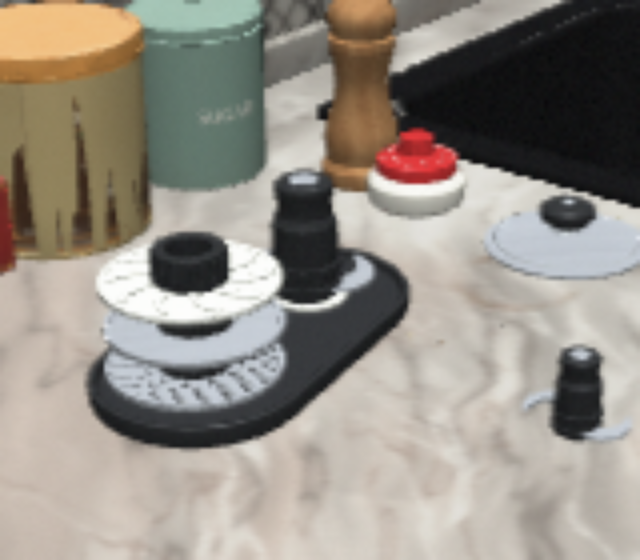

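The knife is seated upright on the short spindle at crop (305,240), with its top at 85 mm as expected. The stack is level with the whisking disc on top at (190,275), and the lid and mini knife have not moved.

```bash
python3 -c "
from bench import ticket; print(ticket.job_done())"
```

```text
the job is handed in; nothing more can be done
None
```

The job is done and handed in at about 32 s: the chopping knife is on the short spindle, the grating, slicing and whisking discs are stacked on the tall one with the whisking disc on top, all measured level and fully down, and I left the lid and mini knife alone.

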